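# Calibrate the metal tester and hold its probe on the sample

### The job

Take the probe pen out of its cradle and, with its tip, push the recessed calibration button of the metal tester all the way down, then let it come up again. Then put the tip on the ringed spot of the metal bar on the sloping test stage, with the pen square to the bar's face, and press lightly so that the sprung plate sinks about 5 mm, half its travel. Finish while still holding the pen pressed there; touch tester and stage with the pen only, never push hard on the stage, and leave the jar, turntable and pick where they are.

Things in the scene. Friction and masses are not known exactly. Their poses are not given: they have to be found in the camera images.
- probe: Cordless probe pen, 138 mm long, 60 g, standing tip down in its cradle. Origin at the end of the tip, z up along the pen. Brass tip 5 mm thick to z = 18 mm, steel nose 10 mm thick to 48 mm, then the black square barrel 18 x 18 mm (sides along its x and y) to 138 mm, to be gripped. Tip and nose are sunk in the cradle; the barrel's shoulder rests on its top.
- probe_tip (a point): The end of the probe pen's tip; same point and axes as the pen's own frame.
- cradle: Fixed wooden cradle block, 70 x 70 mm, 60 mm high, with an 11.5 mm round hole 55 mm deep in the middle of its top. Origin at the centre of its underside, z up.
- tester: Fixed metal tester: flat grey box 90 mm (x) by 130 mm (y), 40 mm high, with a dark display on top and, at x = -15, y = +35 mm, a 14 mm round hole with the white button recessed in it. Origin at the centre of its underside, z up.
- button (a joint): Travel of the tester's calibration button: 0 up, 0.004 m fully down; a spring holds it up, fully down takes about 4 N. It goes straight down.
- button_top (a point): Centre of the top of the round button (12 mm across), which lies 4 mm below the tester's top face when up; moves with the button; z up.
- stage: Fixed sprung test stage: grey base 110 mm (x) by 100 mm (y); above it, some 70 mm over the bench, a dark steel plate 80 x 70 mm sloping 20 degrees, lower at the front (-x). Fixed on the plate is a bright metal bar 62 x 30 mm, 6 mm thick, long side up the slope, with a black ring 12 mm across, 12 mm up from its middle: the ringed spot. Origin at the centre of its underside, z up.
- plate (a joint): How far the sprung plate with the bar has sunk, square to its own face: 0 at rest, 0.010 m at the stop. The spring gives first at about 0.7 N, then 0.6 N more for each mm: about 3.7 N at 5 mm.
- spot (a point): Centre of the ringed spot on the bar's upper face; moves with the plate. Its z axis points out of the bar's face, square to it; its x runs up the slope.
- jar: Bystander: closed glass jar with white cap, 52 mm across, 60 mm high. Origin at the centre of its underside.
- turntable: Bystander: black steel turntable 90 mm across, 28 mm high, with steel tweezers on top (34 mm in all). Origin at the centre of its underside.
- pick: Bystander: soldering pick lying down, wooden handle 20 mm thick with a thin steel rod, 174 mm long. Origin under it, 60 mm from the handle's end, its rod to +x.
Not all that is in view belongs to the job. Several things have the shape of the cradle; the one meant has the colours described above.

How it is judged:
By the outcome, as a careful person would: the job done as asked, in the order asked, and still so for the second after the job is handed in, while the arm keeps its last pose, push and grip.
It also fails if it takes over 48 s, if anything falls off the work surface, if the arm or the gripper's body presses on something with over 40 N, if the wrist force passes 120 N, or if a joint passes its speed limit or range.

### The arm

A 7-joint arm with a two-finger parallel gripper is mounted at the origin on the work surface. World frame = base frame: x ahead of the robot, y to its left, z up, the work surface at z = 0. Lengths are in m, angles in rad, forces in N, time in s.
With the tool pointing down it reaches from about 0.425 to 0.925 m from the base axis. Payload 6.8 kg.
Tool frame: the origin (TCP) lies at the very end of the fingers, on their centre line; the grasp point (between the pads) lies 19 mm behind it; z points along the fingers, y is the line along which they close (so a half turn about z gives the same grasp; the last joint's range is limited). The gripper opens to 85 mm and grips with 20 to 120 N. Pads are 22 mm wide; open, the fingers measure 114 mm over their backs; the gripper's body (76 mm by 85 mm) begins 54 mm behind the grasp point. The pads swing forward as they close: fully open they stand 13 mm farther back than shut.
Start: joints at [1.099, 0.477, 0.022, 1.555, -0.011, 1.109, -0.083], TCP at [0.24, -0.631, 0.231] pointing down, gripper open.
Joint ranges: [-2.96, 2.96], [-0.34, 2.1], [-1.41, 1.46], [0.24, 2.44], [-1.37, 4.51], [0.17, 1.92], [-2.96, 2.96]. Speed limits (rad/s): [2.39, 2.39, 3.14, 3.14, 3.14, 3.14, 3.14].

### API

Orientations are given as a rotation vector (axis times angle).
In Python, from bench import get_obs, grab_frame, hand_in gives the robot as it stands.
- The arm moves only by the tool drive_tool, never from a script. Its argument "rows" is a list of rows, each an object with "offset": the shift along the tool's x, y, z as a fraction of full scale, a list of three; "rotation": the turn, a rotation vector about the tool's x, y, z as a fraction of full scale, a list of three; "claw": the opening, from 0 (shut) to 1 (fully open). In form: [{"offset": [tx, ty, tz], "rotation": [wx, wy, wz], "claw": claw}, ...]. A call has 1 to 20 rows; each row is the pose to reach, as a shift and turn from the pose commanded when the call began, along the tool's axes at that moment; what a row does not reach only later rows make up. Full scale, the value 1, is 0.15 m for a shift and 2 rad for a turn. A row lasts 1/12 s, in which the tool goes at most 41.7 mm and 7.16 degrees, less where a joint would pass 70% of its speed; a pose out of reach is approached as far as the arm can. A call with a number of a shift or a turn outside -1 to 1 is refused whole. A call with a gripper value outside its range is refused whole. The fingers move at their own pace and stop on an object; "force" is the grip in N (left out, the last holds). Time passes only in rows, so rows that repeat a pose let the fingers close. It gives the time, the measured TCP pose, the force, the opening and the grip force at its end, in the units of the state.
- get_obs(): the state, without advancing time (a new reading comes with each control period).
- grab_frame(name): name is "side" or "top"; returns a dict with "frame" (400x640x3 uint8, red, green, blue), "z_map" (400x640 float32, m along the optical axis (not along the pixel's ray), 0 where there is no reading), "vfov" (degrees; the focal length in pixels is half the picture's height over the tangent of half this angle, whatever the lens; pixels are square), "cx", "cy" (the principal point, pixels), "R" (3x3) and "t" (3): a world point X has camera coordinates R X + t. Camera axes: x right, y down, z forward; pixel columns grow to the right and rows downward; lengths in m; the calibration is good to about 2 mm. A picture is of the moment at which its call begins.
- hand_in(): hands the job in; it is judged then, once.
The state is a dict: "clock": time; "joints": joint angles; "qvel": joint speeds; "tau": joint torques, N m; "tcp_pos": TCP position; "orientation": TCP orientation; "contact_force": force on the tool from outside, world axes, zero at the start; "moment": the same for the moment, N m; "grip_width": finger opening in m; "gripper_force": force on a finger pad.
Only numpy, scipy, OpenCV 4.12 (cv2) and the standard library are available. Lean on these libraries where they do the work, as an engineer would, in place of code of your own. Each camera call takes 0.05 s, during which the arm holds its last target. There are 200 camera calls.

## Working session

There is one attempt and no reset: what is moved stays moved. The work goes in short steps, Python scripts to look and compute and a tool call to move; the robot and the scene stay as the last step left them, time stands still between calls to the robot, and variables do not carry over. Pictures are saved under pics/ and viewed, at most 10 in all, crops included, and the job is handed in when it is done.

Besides the shell and the picture viewer there is one more tool, called as name([rows], argument=value, ...), one row to a line, values as JSON. drive_tool: Moves the arm, as the interface text tells. Its arguments: {"type":"object","properties":{"rows":{"type":"array","items":{"type":"object","properties":{"offset":{"type":"array","items":{"type":"number"}},"rotation":{"type":"array","items":{"type":"number"}},"claw":{"type":"number"}}}},"force":{"type":"number"}},"required":["rows"]}

```bash
ls; mkdir -p pics; python3 - <<'E'
from bench import *
import cv2,numpy as np
o=get_obs(); print({k:np.round(v,4) for k,v in o.items()})
for n in("top","side"):
    f=grab_frame(n); np.savez(f"pics/{n}0.npz",**f)
    cv2.imwrite(f"pics/{n}0.png",f["frame"][:,:,::-1]); print(n,f["vfov"],f["cx"],f["cy"],f["R"],f["t"],(f["z_map"]>0).mean())
E
```

```text
pics
{'clock': np.float64(0.0), 'joints': array([ 1.0989,  0.4778,  0.0224,  1.5564, -0.0115,  1.1093, -0.0831]), 'qvel': array([ 0.0006,  0.    , -0.0002,  0.0015, -0.0009, -0.0004,  0.0002]), 'tau': array([ 3.00000e-04, -5.96454e+01,  1.60800e+00, -2.81198e+01,
        1.25000e-02,  9.40000e-03,  0.00000e+00]), 'tcp_pos': array([ 0.2399, -0.6303,  0.2303]), 'orientation': array([-3.0881e+00, -5.6790e-01,  8.0000e-04]), 'contact_force': array([-0.3371, -0.3748, -0.1821]), 'moment': array([0.0273, 0.0364, 0.0018]), 'gripper_force': np.float64(0.0), 'grip_width': np.float64(0.0854)}
top 44.33157041298238 322.3644105558466 200.14436924609268 [[-0.00878071 -0.99995635 -0.0031925 ]
 [-0.99102904  0.00912801 -0.13333464]
 [ 0.13335796  0.00199309 -0.99106593]] [0.0187004  0.61461568 1.08295997] 0.996078125
side 54.02829097648151 325.7059522290842 194.2991068941008 [[ 0.83901003 -0.54383753  0.01740406]
 [-0.32408251 -0.52516295 -0.78687636]
 [ 0.43707286  0.65455681 -0.61686522]] [-0.50118218  0.25974753  0.60672944] 0.99606640625
```

View pics/top0.png

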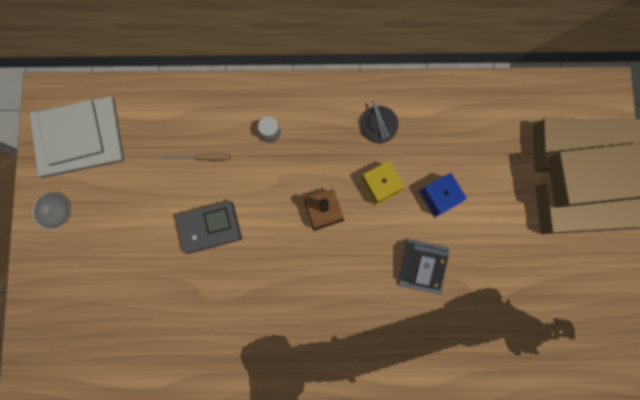

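View pics/side0.png

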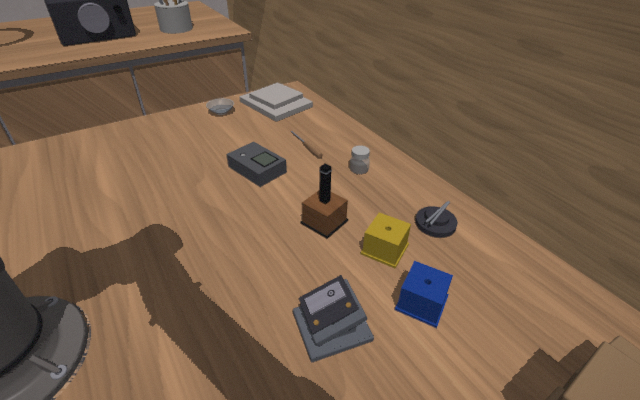

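Top view: cradle candidates are brown with the pen (323,209), yellow (383,182) and blue (443,194). The wooden brown one holding the black pen is the one meant. The tester is at (208,227) with its white button at (194,237). The stage is at (424,266) with the ring near (427,266). The jar (268,128), turntable (380,124) and pick (200,157) stay put.

```bash
cat > h.py <<'E'
import numpy as np,cv2
def load(n): return dict(np.load(f"pics/{n}.npz"))
def foc(f): return 200/np.tan(np.radians(float(f["vfov"]))/2)
def cloud(f):
    v,u=np.mgrid[0:400,0:640]; z=f["z_map"]; F=foc(f)
    c=np.dstack([(u-f["cx"])/F*z,(v-f["cy"])/F*z,z]); return (c-f["t"])@f["R"]
def ray(f,uv,h):
    d=np.array([(uv[0]-f["cx"])/foc(f),(uv[1]-f["cy"])/foc(f),1])@f["R"]; o=-f["R"].T@f["t"]
    return o+d*(h-o[2])/d[2]
def proj(f,X):
    c=f["R"]@np.array(X)+f["t"]; return c[:2]/c[2]*foc(f)+[float(f["cx"]),float(f["cy"])]
E
python3 - <<'E'
from h import *
for n,boxes in(("top0",dict(cradle=(295,180,355,235),tester=(165,195,250,260),stage=(390,230,460,300))),("side0",dict(cradle=(295,155,355,240),tester=(220,135,295,190),stage=(285,270,380,360)))):
    f=load(n);P=cloud(f); g=cv2.cvtColor(f["frame"],cv2.COLOR_RGB2GRAY)
    F=foc(f); print(n,"table z",np.median(P[340:380,150:230,2]))
    for k,(a,b,c,d) in boxes.items():
        Q=P[b:d,a:c]; G=g[b:d,a:c]
        hs=np.histogram(Q[...,2],bins=np.arange(-.005,.165,.01))[0]; print(k,hs)
        if k!="stage":
            for lo,hi,nm in ((.05,.066,"cradletop"),(.13,.16,"pentop")) if k=="cradle" else ((.033,.046,"testertop"),):
                m=((Q[...,2]>lo)&(Q[...,2]<hi)).astype(np.uint8)
                pts=Q[m>0]; r=cv2.minAreaRect(pts[:,:2].astype(np.float32)*1000)
                print(nm,len(pts),"medz",np.median(pts[:,2]),"max",pts[:,2].max(),"rect mm",np.round(r[0],1),np.round(r[1],1),round(r[2],1))
for n,b in(("top0",(160,170,470,310)),):
    im=load(n)["frame"][b[1]:b[3],b[0]:b[2],::-1]
t=load("top0")["frame"][:,:,::-1];s=load("side0")["frame"][:,:,::-1]
R=lambda im,a,b,w,h:cv2.resize(im[b:b+h,a:a+w],(400,300),interpolation=cv2.INTER_CUBIC)
cv2.imwrite("pics/c1.png",np.clip(1.8*np.vstack([np.hstack([R(t,288,180,80,60),R(s,285,155,80*5//4,75)]),np.hstack([R(t,384,236,80,60),R(s,280,270,100,75)])]).astype(float),0,255))
E
```

```text
top0 table z -7.073727875226262e-05
cradle [2163   78   10    9   15   25  834    8    3    7    5    5    4    6
    9   75]
cradletop 854 medz 0.05950190923886198 max 0.06537816919316905 rect mm [594.8  10.2] [70.4 69.9] 18.2
pentop 86 medz 0.14903178458743283 max 0.15304360832110253 rect mm [594.6  10.1] [18.1 18.5] 17.2
tester [3010   75   40   78 2211   31    0    0    0    0    0    0    0    0
    0    0]
testertop 2263 medz 0.03992119371541973 max 0.04587955057518735 rect mm [556.  276.3] [ 90.8 131. ] 14.6
stage [2701  483  129    8   51   73  400  455  462   61    0    0    0    0
    0    0]
side0 table z -0.0008238776916033273
cradle [3136  229  166  181  165  170  605   38   46   43   51   43   50   46
   51   58]
cradletop 692 medz 0.058848747259309664 max 0.0655752047794829 rect mm [672.7  46.2] [247.6  79.5] 26.8
pentop 134 medz 0.1430192828785241 max 0.15063215375198244 rect mm [597.8   8.6] [20.4 19.2] 20.9
tester [2511  174  192  187 1046    0    0    0    0    0    0    0    0    0
    0    0]
testertop 1091 medz 0.039073424911724323 max 0.042241899748137364 rect mm [559.8 275.1] [ 94.4 132.9] 14.6
stage [4159 1379   96   77  256  258  704  757  776   57    0    0    0    0
    0    0][ WARN:0@0.122] global loadsave.cpp:1063 imwrite_ Unsupported depth image for selected encoder is fallbacked to CV_8U.
```

View pics/c1.png

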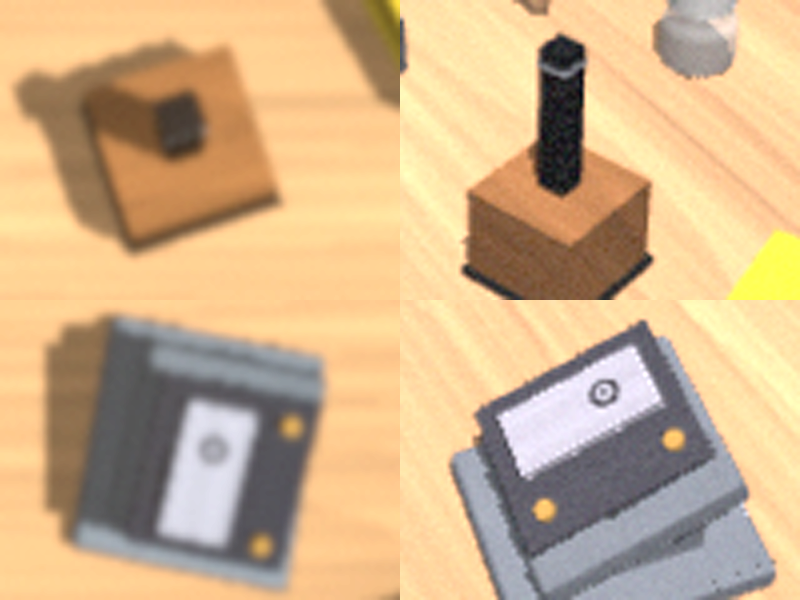

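The crop confirms the brown cradle with the black square pen, turned with the cradle by about 18°. It also shows the ring on the white bar toward the high (far) end of the stage.

```bash
python3 - <<'E'
from h import *
ctr={}
for n,sb,bb in(("top0",(390,230,460,300),(185,228,204,246)),("side0",(285,270,380,360),(235,148,252,162))):
    f=load(n);P=cloud(f);g=cv2.cvtColor(f["frame"],cv2.COLOR_RGB2GRAY)
    a,b,c,d=bb; G=g[b:d,a:c]; m=(G>(int(G.max())+int(np.median(G)))//2); v,u=np.nonzero(m)
    uv=(u.mean()+a,v.mean()+b); print(n,"button px",np.round(uv,1),m.sum(),"at h=.036",np.round(ray(f,uv,.036),4))
    a,b,c,d=sb; hsv=cv2.cvtColor(f["frame"],cv2.COLOR_RGB2HSV)[b:d,a:c]; Q=P[b:d,a:c]
    m=((hsv[...,1]<60)&(hsv[...,2]>105)&(Q[...,2]>.055)).astype(np.uint8)
    cs,h=cv2.findContours(m,cv2.RETR_CCOMP,cv2.CHAIN_APPROX_NONE)
    i=max(range(len(cs)),key=lambda i:cv2.contourArea(cs[i])); bar=np.zeros_like(m); cv2.drawContours(bar,cs,i,1,-1)
    er=cv2.erode(bar,np.ones((3,3)));pts=Q[er>0]; c0=pts.mean(0); nrm=np.linalg.svd(pts-c0)[2][2]; nrm*=np.sign(nrm[2])
    print(" bar px",bar.sum(),"centroid",np.round(c0,4),"normal",np.round(nrm,3),"tilt",np.degrees(np.arccos(nrm[2])),"az",np.degrees(np.arctan2(-nrm[1],-nrm[0])))
    pb=Q[bar>0]; r=cv2.minAreaRect(pb[:,:2].astype(np.float32)*1000); print(" bar rect",np.round(r[0],1),np.round(r[1],1),round(r[2],1))
    G=g[b:d,a:c].astype(float); Gm=np.where(er>0,np.median(G[er>0])-G,0); Gm[Gm<25]=0
    v,u=np.mgrid[0:G.shape[0],0:G.shape[1]]; uv=np.array([(u*Gm).sum(),(v*Gm).sum()])/Gm.sum()+[a,b]
    dr=np.array([(uv[0]-f["cx"])/foc(f),(uv[1]-f["cy"])/foc(f),1])@f["R"]; o=-f["R"].T@f["t"]
    s=o+dr*((c0-o)@nrm)/(dr@nrm); print(" ring px",np.round(uv,1),(Gm>0).sum(),"3D",np.round(s,4),"from centroid mm",np.round(1000*(s-c0),1),np.linalg.norm(s-c0))
    m=((Q[...,2]<.03)&(Q[...,2]>.003)); 
    m=(Q[...,2]>.005); r=cv2.minAreaRect(Q[m][:,:2].astype(np.float32)*1000); print(" stage rect",np.round(r[0],1),np.round(r[1],1),round(r[2],1))
E
```

```text
top0 button px [194. 237.] 21 at h=.036 [0.5334 0.3065 0.036 ]
 bar px 346 centroid [ 0.4543 -0.2078  0.0812] normal [-0.294 -0.936  0.196] tilt 78.72201019580301 az 72.58512274555088
 bar rect [ 472.  -108.6] [232.5  57.2] 79.6
 ring px [426.2 265.3] 19 3D [ 0.4647 -0.1868  0.1973] from centroid mm [ 10.4  21.  116. ] 0.11839078701653566
 stage rect [ 494.5 -148.4] [281.8 159.9] 71.0
side0 button px [239.8 152. ] 12 at h=.036 [0.5362 0.321  0.036 ]
 bar px 634 centroid [ 0.455  -0.2129  0.0795] normal [-0.027  0.845  0.534] tilt 57.70718207209089 az -88.20022384131289
 bar rect [ 367.5 -369.2] [411.5  63.5] 60.8
 ring px [330.6 292.9] 37 3D [ 0.495  -0.1733  0.019 ] from centroid mm [ 40.   39.5 -60.6] 0.08266689817544302
 stage rect [ 391.7 -369.9] [427.6 128.5] 63.8
```

```bash
python3 - <<'E'
from h import *
def S(f,uv,c0,n):
    d=np.array([(uv[0]-f["cx"])/foc(f),(uv[1]-f["cy"])/foc(f),1])@f["R"]; o=-f["R"].T@f["t"]; return o+d*((c0-o)@n)/(d@n)
for n,sb in(("top0",(390,230,460,300)),("side0",(285,270,380,360))):
    f=load(n);P=cloud(f);g=cv2.cvtColor(f["frame"],cv2.COLOR_RGB2GRAY)
    a,b,c,d=sb; hsv=cv2.cvtColor(f["frame"],cv2.COLOR_RGB2HSV)[b:d,a:c]; Q=P[b:d,a:c]; ok=(f["z_map"][b:d,a:c]>0)&(Q[...,2]<.12)
    m=((hsv[...,1]<60)&(hsv[...,2]>105)).astype(np.uint8)
    cs,h=cv2.findContours(m,cv2.RETR_EXTERNAL,cv2.CHAIN_APPROX_NONE)
    k=max(cs,key=cv2.contourArea); bar=np.zeros_like(m); cv2.drawContours(bar,[k],0,1,-1)
    er=cv2.erode(bar,np.ones((3,3))); pts=Q[(er>0)&ok]
    for _ in range(4):
        c0=pts.mean(0); nr=np.linalg.svd(pts-c0)[2][2]; nr*=np.sign(nr[2]); e=np.abs((pts-c0)@nr); pts=pts[e<max(.002,2*np.median(e))]
    print(n,"bar px",bar.sum(),(ok&(er>0)).sum(),len(pts),"c0",np.round(c0,4),"tilt",np.degrees(np.arccos(nr[2])),"upslope az",np.degrees(np.arctan2(-nr[1],-nr[0])),"rms",np.sqrt((((pts-c0)@nr)**2).mean()))
    # bar outline on plane
    az=np.arctan2(-nr[1],-nr[0]); C=np.array([S(f,p[0]+[a,b],c0,nr) for p in k]); ex=np.cross(np.cross(nr,[0,0,1]),nr);ex/=np.linalg.norm(ex); ey=np.cross(nr,ex)
    r=cv2.minAreaRect(np.c_[(C-c0)@ex,(C-c0)@ey].astype(np.float32)*1000); mid=c0+(r[0][0]*ex+r[0][1]*ey)/1000
    print(" bar mid",np.round(mid,4),"size",np.round(r[1],1),r[2])
    G=g[b:d,a:c].astype(float); Gm=np.where(er>0,np.median(G[er>0])-G,0); Gm[Gm<25]=0
    v,u=np.mgrid[0:G.shape[0],0:G.shape[1]]; uv=np.array([(u*Gm).sum(),(v*Gm).sum()])/Gm.sum()+[a,b]
    s=S(f,uv,c0,nr); print(" ring px",np.round(uv,1),"3D",np.round(s,4),"in bar axes mm",np.round(1000*np.array([(s-mid)@ex,(s-mid)@ey]),1))
    m=ok&(Q[...,2]>.005)&(f["z_map"][b:d,a:c]>0); r=cv2.minAreaRect(Q[m][:,:2].astype(np.float32)*1000); print(" stage rect",np.round(r[0],1),np.round(r[1],1),round(r[2],1))
f=load("side0"); print("button pred px in side", proj(f,[.533,.3065,.036]), "tester corner chk")
v=f["frame"][145:165,230:255].max(2); print(v.max(), np.array(np.unravel_index(v.argmax(),v.shape))[::-1]+[230,145])
E
```

```text
top0 bar px 346 256 171 c0 [ 0.4544 -0.2089  0.0769] tilt 20.73678293909224 upslope az -16.469596673594893 rms 0.0010028607896454171
 bar mid [ 0.4538 -0.2087  0.0767] size [60.9 28. ] 3.637071371078491
 ring px [426.2 265.3] 3D [ 0.4647 -0.2108  0.0809] in bar axes mm [11.8  1. ]
 stage rect [ 468.9 -214.1] [148.7 155.5] 75.8
side0 bar px 634 487 468 c0 [ 0.4564 -0.2108  0.0764] tilt 20.131513205245348 upslope az -16.06377909056125 rms 0.0008056073778053705
 bar mid [ 0.4562 -0.2114  0.0764] size [61.6 32.9] 3.9155781269073486
 ring px [330.6 292.9] 3D [ 0.4674 -0.2122  0.0804] in bar axes mm [11.7  2.3]
 stage rect [ 465.7 -221.1] [100.4 110.5] 77.5
button pred px in side [240.91931385 154.89049358] tester corner chk
176 [241 145]
```

drive_tool([
  {"offset": [0.93, -0.79, 0], "rotation": [0, 0, 0], "claw": 1},
  {"offset": [0.93, -0.79, 0], "rotation": [0, 0, 0], "claw": 1},
  {"offset": [0.93, -0.79, 0], "rotation": [0, 0, 0], "claw": 1},
  {"offset": [0.93, -0.79, 0], "rotation": [0, 0, 0], "claw": 1},
  {"offset": [0.93, -0.79, 0], "rotation": [0, 0, 0], "claw": 1},
  {"offset": [0.93, -0.79, 0], "rotation": [0, 0, 0], "claw": 1},
], force=50)

```text
clock: 0.6
tcp_pos: [0.3319, -0.4654, 0.2311]
orientation: [-3.085, -0.58, -0.002]
contact_force: [0.7, -0.1, 0.8]
grip_width: 0.0851
gripper_force: 0.0
```

drive_tool([
  {"offset": [0.93, -0.79, 0], "rotation": [0, 0, 0], "claw": 1},
  {"offset": [0.93, -0.79, 0], "rotation": [0, 0, 0], "claw": 1},
  {"offset": [0.93, -0.79, 0], "rotation": [0, 0, 0], "claw": 1},
  {"offset": [0.93, -0.79, 0], "rotation": [0, 0, 0], "claw": 1},
  {"offset": [0.93, -0.79, 0], "rotation": [0, 0, 0], "claw": 1},
  {"offset": [0.93, -0.79, 0], "rotation": [0, 0, 0], "claw": 1},
])

```text
clock: 1.1
tcp_pos: [0.4191, -0.306, 0.2313]
orientation: [-3.086, -0.579, -0.002]
contact_force: [0.2, 0.5, 0.3]
grip_width: 0.0856
gripper_force: 0.0
```

drive_tool([
  {"offset": [0.93, -0.79, 0], "rotation": [0, 0, 0], "claw": 1},
  {"offset": [0.93, -0.79, 0], "rotation": [0, 0, 0], "claw": 1},
  {"offset": [0.93, -0.79, 0], "rotation": [0, 0, 0], "claw": 1},
  {"offset": [0.93, -0.79, 0], "rotation": [0, 0, 0], "claw": 1},
  {"offset": [0.93, -0.79, 0], "rotation": [0, 0, 0], "claw": 1},
  {"offset": [0.93, -0.79, 0], "rotation": [0, 0, 0], "claw": 1},
])

```text
clock: 1.6
tcp_pos: [0.5069, -0.1461, 0.2312]
orientation: [-3.087, -0.577, -0.002]
contact_force: [-0.1, 0.0, -0.2]
grip_width: 0.0855
gripper_force: 0.0
```

drive_tool([
  {"offset": [0.93, -0.79, 0], "rotation": [0, 0, -0.2], "claw": 1},
  {"offset": [0.93, -0.79, 0], "rotation": [0, 0, -0.3], "claw": 1},
  {"offset": [0.93, -0.79, 0], "rotation": [0, 0, -0.4], "claw": 1},
  {"offset": [0.93, -0.79, 0], "rotation": [0, 0, -0.76], "claw": 1},
  {"offset": [0.93, -0.79, 0], "rotation": [0, 0, -0.76], "claw": 1},
  {"offset": [0.93, -0.79, 0], "rotation": [0, 0, -0.76], "claw": 1},
  {"offset": [0.93, -0.79, 0], "rotation": [0, 0, -0.76], "claw": 1},
  {"offset": [0.93, -0.79, 0], "rotation": [0, 0, -0.76], "claw": 1},
  {"offset": [0.93, -0.79, 0], "rotation": [0, 0, -0.76], "claw": 1},
  {"offset": [0.93, -0.79, 0], "rotation": [0, 0, -0.76], "claw": 1},
  {"offset": [0.93, -0.79, 0], "rotation": [0, 0, -0.76], "claw": 1},
  {"offset": [0.93, -0.79, 0], "rotation": [0, 0, -0.76], "claw": 1},
  {"offset": [0.93, -0.79, 0], "rotation": [0, 0, -0.76], "claw": 1},
  {"offset": [0.93, -0.79, 0], "rotation": [0, 0, -0.76], "claw": 1},
  {"offset": [0.93, -0.79, 0], "rotation": [0, 0, -0.76], "claw": 1},
  {"offset": [0.93, -0.79, 0], "rotation": [0, 0, -0.76], "claw": 1},
])

```text
clock: 2.93
tcp_pos: [0.593, 0.0098, 0.2311]
orientation: [1.852, 2.537, -0.001]
contact_force: [-1.2, 0.8, 0.3]
grip_width: 0.0856
gripper_force: 0.0
```

```bash
cat > plan.py <<'E'
from h import *; from bench import get_obs
from scipy.spatial.transform import Rotation as Ro
def plan(target,Rt=None):
    o=get_obs(); R=Ro.from_rotvec(o["orientation"]); d=R.inv().apply(np.array(target)-o["tcp_pos"])
    w=(R.inv()*Rt).as_rotvec() if Rt is not None else np.zeros(3)
    print("clock",round(float(o["clock"]),2),"tcp",np.round(o["tcp_pos"],4),"F",np.round(o["contact_force"],2),"grip",round(float(o["grip_width"]),4),"j",np.round(o["joints"],2))
    print("offset",np.round(d/.15,4),"rotation",np.round(w/2,4),"mm",np.round(1000*d,1),"deg",np.round(np.degrees(w),1))
def down(yaw): # tool x at yaw, z down
    c,s=np.cos(np.radians(yaw)),np.sin(np.radians(yaw)); return Ro.from_matrix(np.c_[[c,s,0],[s,-c,0],[0,0,-1]])
E
python3 - <<'E'
from plan import *
plan([.5955,.010,.23],down(108.2)); plan([.5955,.010,.093],down(108.2))
E
```

```text
clock 2.93 tcp [0.593  0.0098 0.2311] F [-1.2   0.81  0.33] grip 0.0856 j [ 0.33  0.41 -0.59  1.73  0.25  1.09 -0.03]
offset [-0.0037  0.0161  0.0076] rotation [-0.0002  0.0002 -0.0041] mm [-0.6  2.4  1.1] deg [-0.   0.  -0.5]
clock 2.93 tcp [0.593  0.0098 0.2311] F [-1.2   0.81  0.33] grip 0.0856 j [ 0.33  0.41 -0.59  1.73  0.25  1.09 -0.03]
offset [-0.0034  0.0164  0.9209] rotation [-0.0002  0.0002 -0.0041] mm [ -0.5   2.5 138.1] deg [-0.   0.  -0.5]
```

drive_tool([
  {"offset": [0, 0.016, 0.3], "rotation": [0, 0, -0.004], "claw": 1},
  {"offset": [0, 0.016, 0.5], "rotation": [0, 0, -0.004], "claw": 1},
  {"offset": [0, 0.016, 0.7], "rotation": [0, 0, -0.004], "claw": 1},
  {"offset": [0, 0.016, 0.85], "rotation": [0, 0, -0.004], "claw": 0.7},
  {"offset": [0, 0.016, 0.92], "rotation": [0, 0, -0.004], "claw": 0.5},
  {"offset": [0, 0.016, 0.92], "rotation": [0, 0, -0.004], "claw": 0.4},
  {"offset": [0, 0.016, 0.92], "rotation": [0, 0, -0.004], "claw": 0.35},
], force=20)

```text
clock: 3.52
tcp_pos: [0.5957, 0.0116, 0.0938]
orientation: [1.838, 2.547, 0.0]
contact_force: [-0.4, 0.5, 0.9]
grip_width: 0.0388
gripper_force: 0.0
```

drive_tool([
  {"offset": [0, 0, 0], "rotation": [0, 0, 0], "claw": 0.1},
  {"offset": [0, 0, 0], "rotation": [0, 0, 0], "claw": 0.1},
  {"offset": [0, 0, 0], "rotation": [0, 0, 0], "claw": 0.1},
  {"offset": [0, 0, 0], "rotation": [0, 0, 0], "claw": 0.1},
  {"offset": [0, 0, 0], "rotation": [0, 0, 0], "claw": 0.1},
  {"offset": [0, 0, 0], "rotation": [0, 0, 0], "claw": 0.1},
])

```text
clock: 4.02
tcp_pos: [0.5967, 0.0117, 0.0952]
orientation: [1.837, 2.546, 0.003]
contact_force: [-1.0, 0.3, 7.4]
grip_width: 0.0179
gripper_force: 25.1
```

```bash
python3 - <<'E'
from plan import *
plan([.5955,.010,.093],down(108.2))
E
```

```text
clock 4.02 tcp [0.5967 0.0117 0.0952] F [-1.    0.27  7.37] grip 0.0179 j [ 0.28  0.56 -0.53  1.83  0.37  0.84 -0.12]
offset [-0.008  -0.0111  0.0147] rotation [0.0016 0.0005 0.0016] mm [-1.2 -1.7  2.2] deg [0.2 0.1 0.2]
```

drive_tool([
  {"offset": [0, 0, -0.01], "rotation": [0, 0, 0], "claw": 0.1},
  {"offset": [0, 0, -0.02], "rotation": [0, 0, 0], "claw": 0.1},
  {"offset": [0, 0, -0.1], "rotation": [0, 0, 0], "claw": 0.1},
  {"offset": [0, 0, -0.2], "rotation": [0, 0, 0], "claw": 0.1},
  {"offset": [0, 0, -0.3], "rotation": [0, 0, 0], "claw": 0.1},
  {"offset": [0, 0, -0.45], "rotation": [0, 0, 0], "claw": 0.1},
  {"offset": [0, 0, -0.6], "rotation": [0, 0, 0], "claw": 0.1},
  {"offset": [0, 0, -0.6], "rotation": [0, 0, 0], "claw": 0.1},
], force=50)

```text
clock: 4.68
tcp_pos: [0.5976, 0.012, 0.188]
orientation: [1.835, 2.544, 0.006]
contact_force: [0.1, -0.1, -0.7]
grip_width: 0.0174
gripper_force: 50.4
```

```bash
python3 - <<'E'
from plan import *
from bench import *
plan([.533,.307,.19],down(108.2))
fs={n:grab_frame(n) for n in("top","side")}
for n in fs: np.savez(f"pics/{n}1.npz",**fs[n])
s=fs["side"];t=fs["top"]
print(proj(s,[.5957,.0115,.103]),proj(t,[.5957,.0115,.103]))
u,v=proj(s,[.5957,.0115,.11]).astype(int)
im=cv2.resize(s["frame"][v-75:v+75,u-100:u+100,::-1],(800,600),interpolation=cv2.INTER_CUBIC)
cv2.imwrite("pics/c2.png",cv2.convertScaleAbs(im,alpha=1.8)); print("crop origin",u-100,v-75)
E
```

```text
clock 4.68 tcp [0.5976 0.012  0.188 ] F [ 0.06 -0.06 -0.68] grip 0.0174 j [ 0.32  0.45 -0.58  1.76  0.29  1.   -0.05]
offset [ 2.0022  0.212  -0.0153] rotation [0.0031 0.0009 0.0016] mm [300.3  31.8  -2.3] deg [0.4 0.1 0.2]
[322.87880122 184.43450413] [323.1243567  205.06644235]
crop origin 222 106
```

View pics/c2.png

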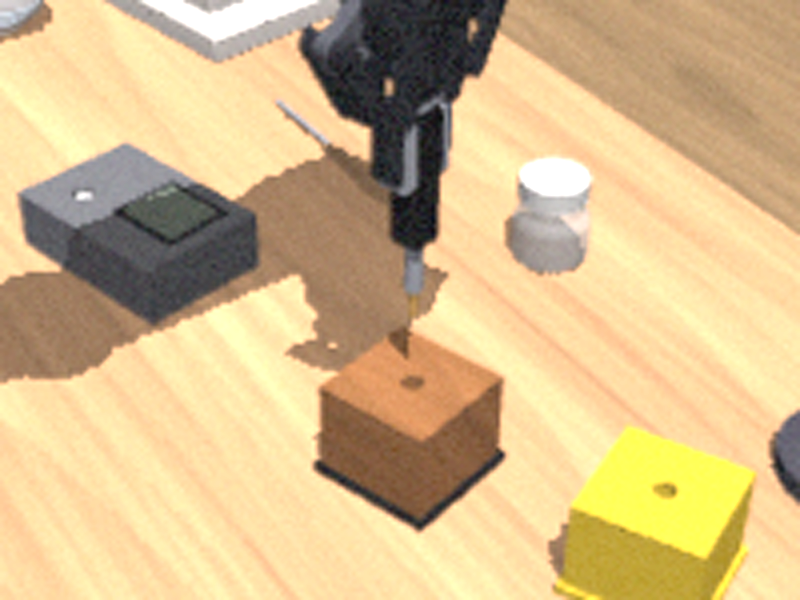

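```bash
python3 - <<'E'
from plan import *
s=load("side1");t=load("top1"); o=get_obs(); R=Ro.from_rotvec(o["orientation"])
tip=o["tcp_pos"]+R.apply([0,0,.083]); print("tip pred",np.round(tip,4),"side px",proj(s,tip))
hsv=cv2.cvtColor(s["frame"],cv2.COLOR_RGB2HSV)
np.set_printoptions(linewidth=200)
print("gray rows 174-196, cols 317-333\n",cv2.cvtColor(s["frame"],cv2.COLOR_RGB2GRAY)[174:197,317:334]); print("sat\n",hsv[174:197,317:334,1])
f=s["frame"];g=f.max(2)
def cen(f,b,dark,h,thr):
    a,y,c,d=b; G=cv2.cvtColor(f["frame"],cv2.COLOR_RGB2GRAY)[y:d,a:c].astype(float); W=np.median(G)-G if dark else G-np.median(G); W[W<thr]=0
    v,u=np.mgrid[y:d,a:c]; uv=(u*W).sum()/W.sum(),(v*W).sum()/W.sum(); print(np.round(uv,1),(W>0).sum(),np.round(ray(f,uv,h),4))
print("button side");cen(s,(236,149,250,160),0,.036,25)
print("cradle hole side");cen(s,(318,197,333,207),1,.06,15)
E
```

```text
tip pred [0.5956 0.0113 0.1012] side px [322.90462191 185.20510105]
gray rows 174-196, cols 317-333
 [[ 82  80  79  77  77  81  69  79  82  83  73  72  77  72  73  74  76]
 [ 80  80  78  78  81  72  67  76  84  81  78  79  77  73  74  74  89]
 [ 82  83  81  78  82  73  69  78  81  82  72  78  82  76  75  88 127]
 [ 81  81  81  81  77  71  73  80  82  80  73  81  77  80  78 126 133]
 [ 82  79  81  80  80  81  77  78  81  80  78  79  78  80  93 134 135]
 [ 80  79  82  81  79  81  75  72  79  76  81  83  81  81 136 145 141]
 [ 77  80  80  82  83  82  79  67  77  72  78  80  85  79 138 146 141]
 [ 78  77  78  84  82  85  83  73  83  76  79  80  78  96 139 148 149]
 [ 77  78  76  78  83  79  81  81  86  76  79  79  78 135 148 149 146]
 [ 76  77  79  80  80  81  81  79  86  79  82  83  94 137 146 148 148]
 [ 77  77  78  78  78  80  81  76  84  81  96 100 136 141 145 147 147]
 [ 76  78  77  80  77  77  81  74  95  95 133 139 138 143 141 145 146]
 [ 76  74  74  72  75  80  78  75 129 139 136 138 139 139 140 141 144]
 [ 76  74  72  72  73  67  70  83 125 132 135 133 138 136 135 136 139]
 [ 73
[... 1681 characters left out ...]
05 108 109 108 112 111]
 [101 104 129 150 135 122 150 138 133 121 111 111 108 108 111 107 107]
 [119 125 139 126 135 128 116 141 142 142 133 120 114 110 108 109 109]
 [125 140 144 131 129 142 140 146 142 143 144 140 134 119 111 113 107]
 [137 148 140 140 128 133 147 139 140 142 144 140 145 147 138 118 114]
 [143 140 138 134 142 154 150 139 141 144 145 138 144 144 140 138 133]
 [139 137 141 139 142 136 138 146 138 143 146 142 141 142 142 145 144]
 [141 145 145 141 145 139 154 144 138 140 143 138 141 145 138 135 138]
 [137 141 139 151 140 139 139 141 142 141 137 140 145 152 138 142 141]]
button side
[242.  154.1] 9 [0.5369 0.3085 0.036 ]
cradle hole side
[324.9 201.2] 16 [0.5988 0.0073 0.06  ]
```

drive_tool([
  {"offset": [0.5, 0.05, 0], "rotation": [0.003, 0, 0], "claw": 0.1},
  {"offset": [1, 0.11, 0], "rotation": [0.003, 0, 0], "claw": 0.1},
  {"offset": [1, 0.11, 0], "rotation": [0.003, 0, 0], "claw": 0.1},
  {"offset": [1, 0.11, 0], "rotation": [0.003, 0, 0], "claw": 0.1},
  {"offset": [1, 0.11, 0], "rotation": [0.003, 0, 0], "claw": 0.1},
])

```text
clock: 5.2
tcp_pos: [0.5602, 0.1669, 0.1826]
orientation: [-1.82, -2.551, 0.005]
contact_force: [0.6, 0.1, -1.0]
grip_width: 0.0174
gripper_force: 50.4
```

drive_tool([
  {"offset": [0.5, 0.05, 0], "rotation": [0, 0, 0], "claw": 0.1},
  {"offset": [0.98, 0.11, 0], "rotation": [0, 0, 0], "claw": 0.1},
  {"offset": [0.98, 0.11, 0], "rotation": [0, 0, 0], "claw": 0.1},
  {"offset": [0.98, 0.11, 0], "rotation": [0, 0, 0], "claw": 0.1},
  {"offset": [0.98, 0.11, 0], "rotation": [0, 0, 0], "claw": 0.1},
  {"offset": [0.98, 0.11, 0], "rotation": [0, 0, 0], "claw": 0.1},
])

```text
clock: 5.7
tcp_pos: [0.5315, 0.3046, 0.1818]
orientation: [-1.831, -2.547, 0.011]
contact_force: [0.8, -0.8, -0.8]
grip_width: 0.0175
gripper_force: 50.4
```

```bash
python3 - <<'E'
from plan import *
s=load("side1"); print("tip ray side",ray(s,(325,185.3),.1012))
plan([.534,.3085,.145],down(108.2))
E
```

```text
tip ray side [0.59914614 0.00869702 0.1012    ]
clock 5.7 tcp [0.5315 0.3046 0.1818] F [ 0.82 -0.82 -0.79] grip 0.0175 j [-0.15  0.5  -0.63  1.72  0.33  1.04 -0.58]
offset [0.019  0.0264 0.2454] rotation [-0.0042  0.0001  0.0034] mm [ 2.9  4.  36.8] deg [-0.5  0.   0.4]
```

drive_tool([
  {"offset": [0.025, 0.024, 0.1], "rotation": [-0.004, 0, 0.003], "claw": 0.1},
  {"offset": [0.025, 0.024, 0.23], "rotation": [-0.004, 0, 0.003], "claw": 0.1},
  {"offset": [0.025, 0.024, 0.23], "rotation": [-0.004, 0, 0.003], "claw": 0.1},
  {"offset": [0.025, 0.024, 0.23], "rotation": [-0.004, 0, 0.003], "claw": 0.1},
])

```text
clock: 6.03
tcp_pos: [0.5348, 0.3055, 0.1471]
orientation: [1.848, 2.54, -0.004]
contact_force: [-0.0, -0.5, 0.6]
grip_width: 0.0171
gripper_force: 50.3
```

```bash
python3 - <<'E'
from plan import *
from bench import *
s=grab_frame("side");np.savez("pics/side2.npz",**s)
plan([.534,.3095,.145],down(108.2))
o=get_obs();tip=o["tcp_pos"]+Ro.from_rotvec(o["orientation"]).apply([0,0,.083]); u,v=proj(s,tip).astype(int); print(tip,u,v)
im=cv2.resize(s["frame"][v-24:v+36,u-40:u+40,::-1],(800,600),interpolation=cv2.INTER_CUBIC)
cv2.imwrite("pics/c3.png",cv2.convertScaleAbs(im,alpha=1.8)); print("crop origin",u-40,v-24)
E
```

```text
clock 6.08 tcp [0.5354 0.3065 0.1484] F [0.33 0.58 0.04] grip 0.0176 j [-0.17  0.54 -0.61  1.74  0.37  0.97 -0.61]
offset [ 0.0221 -0.0025  0.0224] rotation [ 0.0003  0.0006 -0.0023] mm [ 3.3 -0.4  3.4] deg [ 0.   0.1 -0.3]
[0.53544782 0.30639789 0.06536982] 240 144
crop origin 200 120
```

View pics/c3.png

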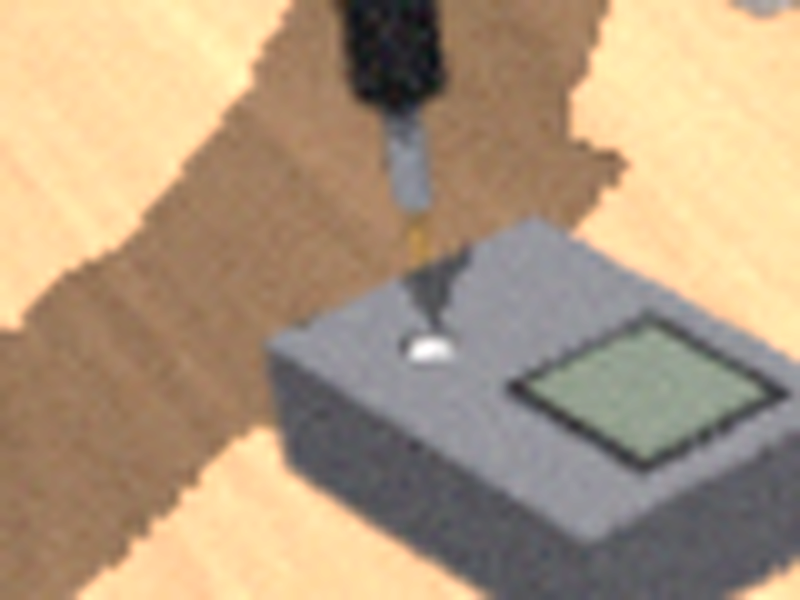

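```bash
python3 - <<'E'
from plan import *
s=load("side2");print("tip",ray(s,(242.1,146.8),.0654),"hole",ray(s,(242.8,154.8),.04))
print(cv2.cvtColor(s["frame"],cv2.COLOR_RGB2GRAY)[138:160,236:252])
plan([.534,.3095,.145],down(108.2))
E
```

```text
tip [0.53511296 0.29549869 0.0654    ] hole [0.53515646 0.29830181 0.04      ]
[[ 81  79  80  76  80  80  71  77  73  77  77  77  74  76  70  75]
 [ 80  80  80  75  80  80  75  71  75  74  80  77  79  75  75  74]
 [ 79  80  79  77  78  77  79  73  78  75  73  74  77  78  76  76]
 [ 81  81  80  79  73  70  67  75  76  74  77  75  78  79  81  78]
 [ 73  79  80  80  72  68  70  76  78  75  77  75  75  75  82  80]
 [ 76  77  79  79  72  83  74  76  77  76  74  77  75  80  85  85]
 [ 74  75  77  74  76  82  76  80  74  79  62  75  85  81  84  83]
 [ 70  76  76  79  77  80  78  80  66  62  50  77  86  83  85  84]
 [ 73  74  72  77  76  76  61  59  46  47  54  80  83  83  81  86]
 [ 76  73  73  77  64  50  43  48  47  57  82  85  84  85  84  82]
 [ 77  78  81  82  64  53  44  49  46  74  82  86  85  84  84  82]
 [ 82  82  82  83  83  58  48  50  46  79  84  84  83  83  84  87]
 [ 84  83  83  83  85  66  51  46  57  79  85  86  85  84  81  82]
 [ 87  81  83  83  85  85  66  49  81  83  85  84  83  82  84  83]
 [ 82  81  85  82  84  82  83  52  70  83  83  84  84  85  84  87]
 [ 81  84  84  87  72  73  83  77  72  73  80  83  83  82  85  83]
 [ 81  85  81  81  57 110 136 135 117  83  82  83  85  83  84  83]
 [ 87  82  85  84  76 126 133 120 116  94  85  83  85  85  83  83]
 [ 82  83  82  85  86  82  83  83  84  85  85  86  82  85  84  84]
 [ 79  84  84  81  85  86  85  85  84  81  83  84  87  85  83  79]
 [ 81  83  83  82  85  83  84  83  83  85  85  84  81  85  65  33]
 [ 83  88  84  82  86  84  83  83  86  87  84  83  85  84  68  44]]
clock 6.08 tcp [0.5354 0.3065 0.1484] F [0.33 0.58 0.04] grip 0.0176 j [-0.17  0.54 -0.61  1.74  0.37  0.97 -0.61]
offset [ 0.0221 -0.0025  0.0224] rotation [ 0.0003  0.0006 -0.0023] mm [ 3.3 -0.4  3.4] deg [ 0.   0.1 -0.3]
```

drive_tool([
  {"offset": [0.015, 0, 0.08], "rotation": [0, 0, 0], "claw": 0.1},
  {"offset": [0.015, 0, 0.14], "rotation": [0, 0, 0], "claw": 0.1},
  {"offset": [0.015, 0, 0.16], "rotation": [0, 0, 0], "claw": 0.1},
  {"offset": [0.015, 0, 0.16], "rotation": [0, 0, 0], "claw": 0.1},
  {"offset": [0.015, 0, 0.16], "rotation": [0, 0, 0], "claw": 0.1},
], force=70)

```text
clock: 6.5
tcp_pos: [0.5342, 0.3104, 0.1245]
orientation: [1.845, 2.542, 0.002]
contact_force: [-0.7, 0.1, -1.4]
grip_width: 0.0171
gripper_force: 70.1
```

```bash
python3 - <<'E'
from plan import *
plan([.535,.3083,.119],down(108.2))
E
```

```text
clock 6.5 tcp [0.5342 0.3104 0.1245] F [-0.7   0.14 -1.45] grip 0.0171 j [-0.19  0.57 -0.6   1.76  0.39  0.93 -0.64]
offset [-0.015   0.0009  0.0363] rotation [ 0.0007  0.0001 -0.0013] mm [-2.2  0.1  5.5] deg [ 0.1  0.  -0.1]
```

drive_tool([
  {"offset": [-0.01, 0, 0.015], "rotation": [0, 0, 0], "claw": 0.1},
  {"offset": [-0.01, 0, 0.03], "rotation": [0, 0, 0], "claw": 0.1},
  {"offset": [-0.01, 0, 0.045], "rotation": [0, 0, 0], "claw": 0.1},
  {"offset": [-0.01, 0, 0.045], "rotation": [0, 0, 0], "claw": 0.1},
  {"offset": [-0.01, 0, 0.045], "rotation": [0, 0, 0], "claw": 0.1},
])

```text
clock: 6.92
tcp_pos: [0.5351, 0.309, 0.1181]
orientation: [1.845, 2.541, 0.003]
contact_force: [-0.6, -0.4, 1.0]
grip_width: 0.0172
gripper_force: 70.6
```

drive_tool([
  {"offset": [0, 0, 0.01], "rotation": [0, 0, 0], "claw": 0.1},
  {"offset": [0, 0, 0.015], "rotation": [0, 0, 0], "claw": 0.1},
  {"offset": [0, 0, 0.015], "rotation": [0, 0, 0], "claw": 0.1},
  {"offset": [0, 0, 0.015], "rotation": [0, 0, 0], "claw": 0.1},
])

```text
clock: 7.25
tcp_pos: [0.535, 0.3091, 0.1159]
orientation: [1.845, 2.541, 0.003]
contact_force: [0.9, -0.4, 1.4]
grip_width: 0.0175
gripper_force: 70.7
```

```bash
python3 - <<'E'
from plan import *
plan([.535,.3083,.115],down(108.2))
E
```

```text
clock 7.25 tcp [0.535  0.3091 0.1159] F [ 0.9  -0.44  1.41] grip 0.0175 j [-0.19  0.58 -0.59  1.77  0.4   0.91 -0.64]
offset [-0.0049 -0.0019  0.0061] rotation [ 0.0013  0.     -0.0014] mm [-0.7 -0.3  0.9] deg [ 0.1  0.  -0.2]
```

drive_tool([
  {"offset": [0, 0, 0.01], "rotation": [0, 0, 0], "claw": 0.1},
  {"offset": [0, 0, 0.01], "rotation": [0, 0, 0], "claw": 0.1},
  {"offset": [0, 0, 0.01], "rotation": [0, 0, 0], "claw": 0.1},
])

```text
clock: 7.5
tcp_pos: [0.5351, 0.3091, 0.1146]
orientation: [1.845, 2.541, 0.003]
contact_force: [0.1, -1.5, 4.5]
grip_width: 0.017
gripper_force: 71.3
```

drive_tool([
  {"offset": [0, 0, 0.01], "rotation": [0, 0, 0], "claw": 0.1},
  {"offset": [0, 0, 0.01], "rotation": [0, 0, 0], "claw": 0.1},
  {"offset": [0, 0, 0.01], "rotation": [0, 0, 0], "claw": 0.1},
])

```text
clock: 7.75
tcp_pos: [0.5353, 0.3093, 0.1141]
orientation: [1.844, 2.54, 0.004]
contact_force: [-1.9, -2.6, 12.4]
grip_width: 0.0172
gripper_force: 72.1
```

drive_tool([
  {"offset": [0, 0, 0.01], "rotation": [0, 0, 0], "claw": 0.1},
  {"offset": [0, 0, 0.01], "rotation": [0, 0, 0], "claw": 0.1},
  {"offset": [0, 0, 0.01], "rotation": [0, 0, 0], "claw": 0.1},
])

```text
clock: 8.0
tcp_pos: [0.5354, 0.3095, 0.1136]
orientation: [1.844, 2.54, 0.004]
contact_force: [-2.7, -4.0, 19.1]
grip_width: 0.0171
gripper_force: 73.1
```

drive_tool([
  {"offset": [0, 0, -0.04], "rotation": [0, 0, 0], "claw": 0.1},
  {"offset": [0, 0, -0.1], "rotation": [0, 0, 0], "claw": 0.1},
  {"offset": [0, 0, -0.3], "rotation": [0, 0, 0], "claw": 0.1},
  {"offset": [0, 0, -0.55], "rotation": [0, 0, 0], "claw": 0.1},
  {"offset": [0, 0, -0.55], "rotation": [0, 0, 0], "claw": 0.1},
])

```text
clock: 8.42
tcp_pos: [0.5368, 0.3119, 0.2004]
orientation: [1.843, 2.54, 0.017]
contact_force: [0.4, 1.0, 0.1]
grip_width: 0.0172
gripper_force: 70.4
```

drive_tool([
  {"offset": [-0.3, 0, 0], "rotation": [0, 0, 0.05], "claw": 0.1},
  {"offset": [-0.6, 0, 0], "rotation": [0, 0, 0.1], "claw": 0.1},
  {"offset": [-1, 0, 0], "rotation": [0, 0, 0.2], "claw": 0.1},
  {"offset": [-1, 0, 0], "rotation": [0, 0, 0.2], "claw": 0.1},
  {"offset": [-1, 0, 0], "rotation": [0, 0, 0.2], "claw": 0.1},
])

```text
clock: 8.83
tcp_pos: [0.5833, 0.1579, 0.1929]
orientation: [2.325, 2.106, -0.002]
contact_force: [-0.2, 0.3, -1.1]
grip_width: 0.0172
gripper_force: 70.3
```

```bash
cat >> plan.py <<'E'
def stage(az,tilt=20,yaw=84):
    a,t=np.radians(az),np.radians(tilt); n=np.array([-np.sin(t)*np.cos(a),-np.sin(t)*np.sin(a),np.cos(t)])
    x=np.array([np.cos(np.radians(yaw)),np.sin(np.radians(yaw)),0]); x-=x@n*n; x/=np.linalg.norm(x); return Ro.from_matrix(np.c_[x,np.cross(-n,x),-n]),n
E
python3 - <<'E'
from plan import *
R,n=stage(-12.6); sp=np.array([.4662,-.2096,.0805]); L=.0823
plan(sp+n*(L+.04),R); plan([.52,-.03,.2],down(84))
E
```

```text
clock 8.83 tcp [0.5833 0.1579 0.1929] F [-0.2   0.28 -1.12] grip 0.0172 j [ 0.02  0.45 -0.52  1.74  0.26  1.02 -0.69]
offset [-2.4817 -0.8116 -0.0089] rotation [-0.1723 -0.0181  0.0066] mm [-372.2 -121.7   -1.3] deg [-19.7  -2.1   0.8]
clock 8.83 tcp [0.5833 0.1579 0.1929] F [-0.2   0.28 -1.12] grip 0.0172 j [ 0.02  0.45 -0.52  1.74  0.26  1.02 -0.69]
offset [-1.2885 -0.2961 -0.0429] rotation [0.0011 0.0019 0.0029] mm [-193.3  -44.4   -6.4] deg [0.1 0.2 0.3]
```

drive_tool([
  {"offset": [-0.45, -0.14, 0], "rotation": [0, 0, 0], "claw": 0.1},
  {"offset": [-0.9, -0.28, 0], "rotation": [0, 0, 0], "claw": 0.1},
  {"offset": [-0.9, -0.28, 0], "rotation": [0, 0, 0], "claw": 0.1},
  {"offset": [-0.9, -0.28, 0], "rotation": [0, 0, 0], "claw": 0.1},
  {"offset": [-0.9, -0.28, 0], "rotation": [0, 0, 0], "claw": 0.1},
])

```text
clock: 9.25
tcp_pos: [0.5257, 0.0303, 0.1928]
orientation: [2.319, 2.117, -0.003]
contact_force: [-0.2, -0.8, -0.9]
grip_width: 0.0173
gripper_force: 70.3
```

drive_tool([
  {"offset": [-0.45, -0.14, -0.1], "rotation": [0, 0, 0], "claw": 0.1},
  {"offset": [-0.9, -0.28, -0.1], "rotation": [0, 0, 0], "claw": 0.1},
  {"offset": [-0.9, -0.28, -0.1], "rotation": [0, 0, 0], "claw": 0.1},
  {"offset": [-0.9, -0.28, -0.1], "rotation": [0, 0, 0], "claw": 0.1},
  {"offset": [-0.9, -0.28, -0.1], "rotation": [0, 0, 0], "claw": 0.1},
  {"offset": [-0.9, -0.28, -0.1], "rotation": [0, 0, 0], "claw": 0.1},
])

```text
clock: 9.75
tcp_pos: [0.4746, -0.0953, 0.2084]
orientation: [2.314, 2.123, 0.004]
contact_force: [-0.1, 1.0, -0.5]
grip_width: 0.0172
gripper_force: 70.3
```

```bash
python3 - <<'E'
from plan import *
R,n=stage(-12.6); sp=np.array([.4662,-.2096,.0805]); L=.0823
plan(sp+n*(L+.04),R)
E
```

```text
clock 9.75 tcp [ 0.4746 -0.0953  0.2084] F [-0.1   1.04 -0.49] grip 0.0172 j [ 0.49  0.22 -0.48  2.    0.12  0.94 -0.14]
offset [-0.727  -0.267   0.0851] rotation [-0.1721 -0.0217  0.0125] mm [-109.   -40.    12.8] deg [-19.7  -2.5   1.4]
```

drive_tool([
  {"offset": [-0.3, -0.1, 0], "rotation": [-0.05, -0.006, 0], "claw": 0.1},
  {"offset": [-0.6, -0.2, 0], "rotation": [-0.1, -0.012, 0], "claw": 0.1},
  {"offset": [-0.727, -0.267, 0.03], "rotation": [-0.172, -0.022, 0.012], "claw": 0.1},
  {"offset": [-0.727, -0.267, 0.085], "rotation": [-0.172, -0.022, 0.012], "claw": 0.1},
  {"offset": [-0.727, -0.267, 0.085], "rotation": [-0.172, -0.022, 0.012], "claw": 0.1},
  {"offset": [-0.727, -0.267, 0.085], "rotation": [-0.172, -0.022, 0.012], "claw": 0.1},
  {"offset": [-0.727, -0.267, 0.085], "rotation": [-0.172, -0.022, 0.012], "claw": 0.1},
])

```text
clock: 10.33
tcp_pos: [0.428, -0.199, 0.1965]
orientation: [2.113, 1.902, 0.293]
contact_force: [0.7, 0.9, -0.4]
grip_width: 0.0171
gripper_force: 70.3
```

```bash
python3 - <<'E'
from plan import *
R,n=stage(-12.6); sp=np.array([.4662,-.2096,.0805]); L=.0823
plan(sp+n*(L+.04),R)
E
```

```text
clock 10.33 tcp [ 0.428  -0.199   0.1965] F [ 0.75  0.88 -0.41] grip 0.0171 j [ 0.74  0.05 -0.41  2.28 -0.04  0.47  0.26]
offset [-0.0118 -0.0177  0.0014] rotation [ 0.0005 -0.0008  0.0032] mm [-1.8 -2.7  0.2] deg [ 0.1 -0.1  0.4]
```

drive_tool([
  {"offset": [-0.01, -0.015, 0.09], "rotation": [0, 0, 0], "claw": 0.1},
  {"offset": [-0.01, -0.015, 0.18], "rotation": [0, 0, 0], "claw": 0.1},
  {"offset": [-0.01, -0.015, 0.18], "rotation": [0, 0, 0], "claw": 0.1},
  {"offset": [-0.01, -0.015, 0.18], "rotation": [0, 0, 0], "claw": 0.1},
  {"offset": [-0.01, -0.015, 0.18], "rotation": [0, 0, 0], "claw": 0.1},
])

```text
clock: 10.75
tcp_pos: [0.4335, -0.2032, 0.1701]
orientation: [2.115, 1.9, 0.292]
contact_force: [0.6, -0.2, -0.8]
grip_width: 0.017
gripper_force: 70.3
```

```bash
python3 - <<'E'
from plan import *
from bench import *
R,n=stage(-12.6); sp=np.array([.4662,-.2096,.0805]); L=.0823
for nm in("side","top"): f=grab_frame(nm); np.savez(f"pics/{nm}3.npz",**f)
s=load("side3"); plan(sp+n*L,R)
o=get_obs();Rc=Ro.from_rotvec(o["orientation"]);tip=o["tcp_pos"]+Rc.apply([0,0,L]); sh=o["tcp_pos"]+Rc.apply([0,0,L-.048]);print("tip",np.round(tip,4),"px",proj(s,tip),"shoulder px",proj(s,sh))
u,v=proj(s,tip).astype(int)
im=cv2.resize(s["frame"][v-35:v+25,u-40:u+40,::-1],(800,600),interpolation=cv2.INTER_CUBIC)
cv2.imwrite("pics/c4.png",cv2.convertScaleAbs(im,alpha=1.8)); print("crop origin",u-40,v-35)
E
```

```text
clock 10.85 tcp [ 0.433  -0.2038  0.1702] F [ 0.23  0.09 -0.51] grip 0.0169 j [ 0.72  0.11 -0.4   2.29  0.02  0.4   0.21]
offset [0.0097 0.0075 0.0902] rotation [0.0003 0.0002 0.0017] mm [ 1.4  1.1 13.5] deg [0.  0.  0.2]
tip [ 0.4605 -0.21    0.0929] px [326.33033321 288.75328751] shoulder px [316.47722585 272.30357846]
crop origin 286 253
```

View pics/c4.png

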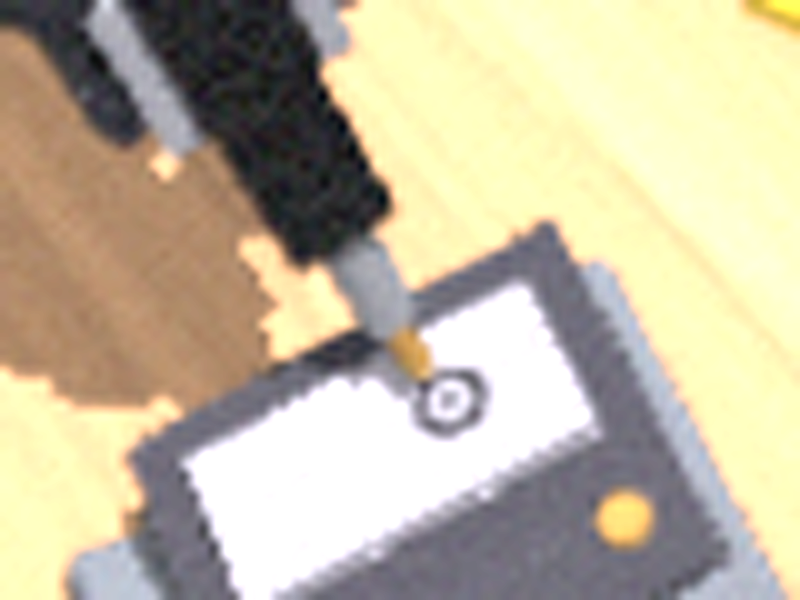

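```bash
cat > meas.py <<'E'
from plan import *
def meas(s,L=.0823,az=-12.6):
    R,n=stage(az); o=get_obs();Rc=Ro.from_rotvec(o["orientation"]);tip=o["tcp_pos"]+Rc.apply([0,0,L])
    def S(uv,c0):
        d=np.array([(uv[0]-s["cx"])/foc(s),(uv[1]-s["cy"])/foc(s),1])@s["R"]; o=-s["R"].T@s["t"]; return o+d*((c0-o)@n)/(d@n)
    hsv=cv2.cvtColor(s["frame"],cv2.COLOR_RGB2HSV); b=(318,280,340,300)
    H=hsv[b[1]:b[3],b[0]:b[2]]; m=(H[...,1]>90)&(H[...,0]>8)&(H[...,0]<30); v,u=np.nonzero(m); u=u+b[0];v=v+b[1]
    p=proj(s,tip); a=p-proj(s,tip-Rc.apply([0,0,.018])); ln=np.hypot(*a); a/=ln
    P=np.c_[u,v]; c=np.median(P,0); k=np.hypot(*(P-c).T)<6; P=P[k]; pr=P@a; end=P.mean(0)+a*(pr.max()+.5-pr.mean())
    print("brass",k.sum(),"len px",np.ptp(pr)+1,"expected",ln,"end px",np.round(end,1),"pred tip px",np.round(p,1))
    q=S(end,tip); print("cam bias (tip) mm",np.round(1000*(q-tip),1))
    return S,q-tip,tip,R,n
E
python3 - <<'E'
from meas import *
s=load("side3"); S,bias,tip,R,n=meas(s)
ex=np.cross([0,1,0],n)
for ring in((330.6,292.9),(330.5,292.7)):
  for c0 in(np.array([.4564,-.2108,.0764]),np.array([.4545,-.2095,.0767])):
    r=S(ring,c0); print("ring",np.round(r,4),"corrected",np.round(r-bias,4))
print(tip,bias)
E
```

```text
brass 19 len px 10.606482415661105 expected 6.947793699325721 end px [329.5 289.7] pred tip px [326.3 288.8]
cam bias (tip) mm [ 2.6 -5.   1.3]
ring [ 0.4674 -0.2122  0.0804] corrected [ 0.4648 -0.2072  0.0791]
ring [ 0.4669 -0.2128  0.0814] corrected [ 0.4644 -0.2079  0.0801]
ring [ 0.4675 -0.2118  0.0804] corrected [ 0.4649 -0.2068  0.0791]
ring [ 0.467  -0.2124  0.0814] corrected [ 0.4645 -0.2074  0.0801]
[ 0.46049818 -0.20995024  0.09290279] [ 0.00255554 -0.00498863  0.00130383]
```

drive_tool([
  {"offset": [0.01, 0.007, 0.03], "rotation": [0, 0, 0], "claw": 0.1},
  {"offset": [0.01, 0.007, 0.06], "rotation": [0, 0, 0], "claw": 0.1},
  {"offset": [0.01, 0.007, 0.06], "rotation": [0, 0, 0], "claw": 0.1},
  {"offset": [0.01, 0.007, 0.06], "rotation": [0, 0, 0], "claw": 0.1},
])

```text
clock: 11.18
tcp_pos: [0.4361, -0.2033, 0.1609]
orientation: [2.118, 1.898, 0.29]
contact_force: [-0.3, 1.0, -1.2]
grip_width: 0.0172
gripper_force: 70.3
```

```bash
python3 - <<'E'
from plan import *
from bench import *
R,n=stage(-12.6); sp=np.array([.4662,-.2096,.0805]); L=.0823
for nm in("side","top"): f=grab_frame(nm); np.savez(f"pics/{nm}4.npz",**f)
s=load("side4"); plan(sp+n*L,R)
o=get_obs();Rc=Ro.from_rotvec(o["orientation"]);tip=o["tcp_pos"]+Rc.apply([0,0,L]); print("tip",np.round(tip,4),"px",proj(s,tip))
im=cv2.resize(s["frame"][275:305,310:350,::-1],(800,600),interpolation=cv2.INTER_NEAREST)
cv2.imwrite("pics/c5.png",cv2.convertScaleAbs(im,alpha=1.8))
E
```

```text
clock 11.28 tcp [ 0.4361 -0.2034  0.1611] F [ 0.22 -0.38 -0.44] grip 0.0172 j [ 0.71  0.13 -0.4   2.3   0.04  0.38  0.17]
offset [0.0023 0.0089 0.0265] rotation [-0.0004  0.0002  0.0011] mm [0.3 1.3 4. ] deg [-0.   0.   0.1]
tip [ 0.4635 -0.2095  0.0838] px [327.68513496 291.44476215]
```

View pics/c5.png

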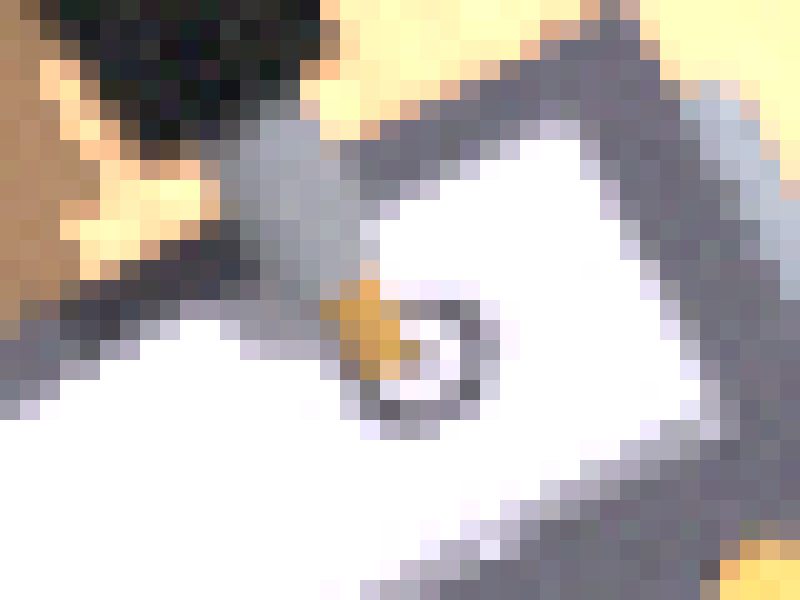

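The tip is about 4 mm above the bar, with its end near px (328.6,292.4). The ring centre is at px (330.9,292.8), so the contact point needs a small shift to image right and up.

```bash
python3 - <<'E'
from plan import *
s=load("side4");R,n=stage(-12.6); sp=np.array([.4662,-.2096,.0805])
M=R.as_matrix(); p0=proj(s,sp); J=np.c_[[(proj(s,sp+.001*M[:,i])-p0) for i in(0,1,2)]].T; print("px per mm of tool x,y,z\n",np.round(J,3)); print("shift mm tool x,y for (1.5,-.9)px",np.linalg.solve(J[:,:2],[1.5,-.9]), "tool y world",M[:,1])
t=load("top4"); print("top px of spot",proj(t,sp)); 
E
```

```text
px per mm of tool x,y,z
 [[-0.281  0.53   0.188]
 [-0.446 -0.348  0.315]]
shift mm tool x,y for (1.5,-.9)px [-0.13212418  2.75953853] tool y world [ 0.93526782 -0.09830061  0.34001632]
top px of spot [425.59870908 264.66043205]
```

drive_tool([
  {"offset": [0, 0.017, 0], "rotation": [0, 0, 0], "claw": 0.1},
  {"offset": [0, 0.017, 0], "rotation": [0, 0, 0], "claw": 0.1},
  {"offset": [0, 0.017, 0], "rotation": [0, 0, 0], "claw": 0.1},
])

```text
clock: 11.53
tcp_pos: [0.4389, -0.2037, 0.1623]
orientation: [2.117, 1.897, 0.291]
contact_force: [0.1, 1.0, -1.7]
grip_width: 0.0172
gripper_force: 70.3
```

```bash
cat > avg.py <<'E'
from plan import *
from bench import *
def avg(N=12):
    R,n=stage(-12.6); P=[];F=[]
    for i in range(N):
        s=grab_frame("side"); o=get_obs(); P.append(o["tcp_pos"]);F.append(o["contact_force"])
    P,F=np.array(P),np.array(F); sp=np.array([.4662,-.2096,.0805]); Rc=Ro.from_rotvec(o["orientation"])
    print("clock",o["clock"],"tcp",np.round(P.mean(0),5),"std",np.round(P.std(0),5),"F.n %.2f+-%.2f"%((F@n).mean(),(F@n).std()/N**.5),"F",np.round(F.mean(0),2),"tip height along n mm %.2f"%(1000*((P.mean(0)+Rc.apply([0,0,.0823])-sp)@n)),"tilt err deg",np.round(np.degrees((Rc.inv()*R).as_rotvec()),2))
    return s
E
python3 -c "
from avg import *
avg(12)"
```

```text
clock 12.1333 tcp [ 0.43856 -0.20363  0.16206] std [5.e-05 2.e-05 4.e-05] F.n -0.54+-0.17 F [-0.31  0.06 -0.69] tip height along n mm 4.01 tilt err deg [-0.03  0.03  0.13]
```

drive_tool([
  {"offset": [0, 0, 0.01], "rotation": [0, 0, 0], "claw": 0.1},
  {"offset": [0, 0, 0.018], "rotation": [0, 0, 0], "claw": 0.1},
  {"offset": [0, 0, 0.018], "rotation": [0, 0, 0], "claw": 0.1},
  {"offset": [0, 0, 0.018], "rotation": [0, 0, 0], "claw": 0.1},
])

```text
clock: 12.47
tcp_pos: [0.4395, -0.2038, 0.1594]
orientation: [2.118, 1.898, 0.29]
contact_force: [0.1, -0.2, -0.4]
grip_width: 0.0172
gripper_force: 70.3
```

```bash
python3 -c "
from avg import *
s=avg(12)
np.savez('pics/side5.npz',**s)
im=cv2.resize(s['frame'][275:305,310:350,::-1],(800,600),interpolation=cv2.INTER_NEAREST)
cv2.imwrite('pics/c6.png',cv2.convertScaleAbs(im,alpha=1.8))"
```

```text
clock 13.0667 tcp [ 0.43946 -0.20381  0.15949] std [2.e-05 2.e-05 2.e-05] F.n -0.59+-0.17 F [-0.14 -0.08 -0.67] tip height along n mm 1.29 tilt err deg [-0.03  0.03  0.13]
```

View pics/c6.png

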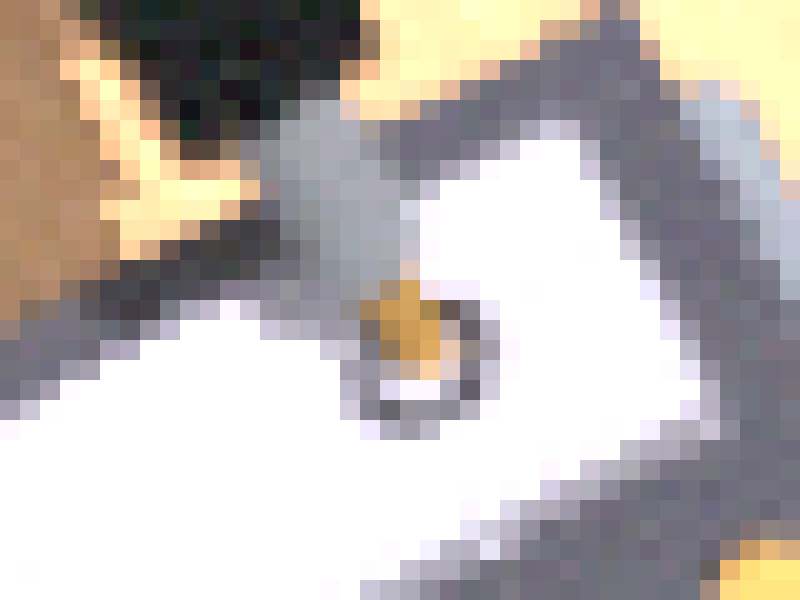

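drive_tool([
  {"offset": [0, 0.004, 0.0], "rotation": [0, 0, 0], "claw": 0.1},
  {"offset": [0, 0.004, 0.006], "rotation": [0, 0, 0], "claw": 0.1},
  {"offset": [0, 0.004, 0.012], "rotation": [0, 0, 0], "claw": 0.1},
  {"offset": [0, 0.004, 0.018], "rotation": [0, 0, 0], "claw": 0.1},
  {"offset": [0, 0.004, 0.024], "rotation": [0, 0, 0], "claw": 0.1},
  {"offset": [0, 0.004, 0.024], "rotation": [0, 0, 0], "claw": 0.1},
])

```text
clock: 13.57
tcp_pos: [0.4413, -0.2042, 0.1563]
orientation: [2.117, 1.898, 0.29]
contact_force: [-0.8, 0.5, 1.9]
grip_width: 0.017
gripper_force: 70.5
```

```bash
python3 -c "
from avg import *
s=avg(16)"
```

```text
clock 14.3667 tcp [ 0.4413  -0.20417  0.15638] std [2.e-05 1.e-05 2.e-05] F.n 1.65+-0.13 F [-0.91  0.19  1.41] tip height along n mm -2.28 tilt err deg [-0.03  0.03  0.13]
```

drive_tool([
  {"offset": [0, 0, 0.005], "rotation": [0, 0, 0], "claw": 0.1},
  {"offset": [0, 0, 0.011], "rotation": [0, 0, 0], "claw": 0.1},
  {"offset": [0, 0, 0.0175], "rotation": [0, 0, 0], "claw": 0.1},
  {"offset": [0, 0, 0.0175], "rotation": [0, 0, 0], "claw": 0.1},
  {"offset": [0, 0, 0.0175], "rotation": [0, 0, 0], "claw": 0.1},
])

```text
clock: 14.78
tcp_pos: [0.4422, -0.2044, 0.1538]
orientation: [2.117, 1.898, 0.29]
contact_force: [-0.9, -0.3, 3.1]
grip_width: 0.0175
gripper_force: 70.8
```

```bash
python3 -c "
from avg import *
s=avg(30)
np.savez('pics/side6.npz',**s)
im=cv2.resize(s['frame'][275:305,310:350,::-1],(800,600),interpolation=cv2.INTER_NEAREST)
cv2.imwrite('pics/c7.png',cv2.convertScaleAbs(im,alpha=1.8))"
```

```text
clock 16.2833 tcp [ 0.44215 -0.20436  0.15389] std [2.e-05 1.e-05 2.e-05] F.n 3.29+-0.07 F [-0.91  0.25  3.16] tip height along n mm -4.92 tilt err deg [-0.03  0.03  0.13]
```

View pics/c7.png

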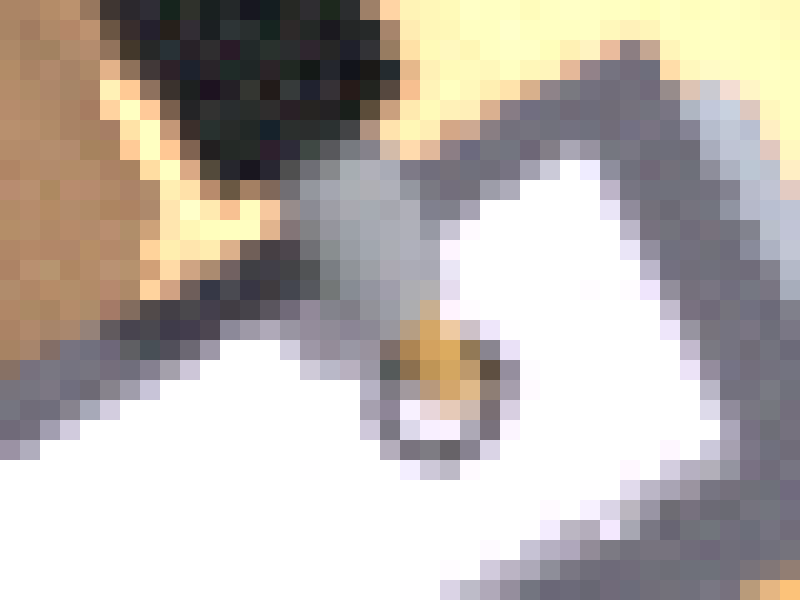

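The tip sits inside the ring: tip centre is at about crop (443,394) and ring centre at (440,400). The net push is about 3.85 N, which means the plate has sunk about 5 mm. I'm handing in.

```bash
python3 -c "
from bench import *
print(hand_in())"
```

```text
the job is handed in; nothing more can be done
None
```

The job is handed in at about 16 s of the 48 s: I pressed the calibration button to its stop and released it. The pen is still held on the ringed spot, square to the bar to about 1°, with the plate sunk about 5 mm (net push about 3.9 N); both presses were judged from force and arm travel, and no verdict came back.

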